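# Release the swing bolt of a bench steriliser and open its lid

## Task

Open the small steel steriliser: turn its brass wing nut anticlockwise only until its foot clears the raised lip of the slotted lug, stopping short of the thread's end, swing the hinged bolt out of the slot and right down, then raise the lid by its black handle until it stands well open. The bolt must come out freely, so feel for it gently and never force it or the nut against the lug; leave the things round about where they are.

Things in the scene. Friction and masses are not known exactly. Their poses are not given: they have to be found in the camera images.
- steriliser: round stainless pot, 142 mm across and 84 mm high without its lid, fixed to the table; origin under its centre on the table. z is up; its -x side (the front) carries the swing bolt, its +x side the lid's hinge. Black loop handles at its +y and -y sides reach out to 98 mm, 64 mm high.
- swing_bolt: steel eyebolt, 10 mm thick, standing upright in the lug's slot at the start; origin on its pivot pin, 96 mm in front of the pot's centre and 42 mm above the table, z along the bolt. It swings outward (to the pot's -x) about the pin and has only 0.75 mm of play in the slot to the sides and back (about 1.4 mm at the wings), so a hand that holds the nut off its axis presses it on the lug. It is 71 mm long above the pin; the nut stays on it.
- bolt_swing (a joint): swing of the bolt about its pin: 0 upright in the slot, growing as it swings outward (to the pot's -x), stop at 1.45 rad (nearly level). Nearly free: past 0.45 rad it is out of the lug and falls down by itself when let go.
- nut_centre (a point): brass wing nut on the bolt, at the point to grip: middle of the wings, on the bolt's axis, 34 mm above the underside of the nut's foot (134 mm above the table when seated). x points along the two wings, z up the bolt. Wings: 47 mm from tip to tip, 8 mm thick, from 13 to 43 mm above the foot's underside; hub below them 15 mm across, 11 mm high.
- nut_foot (a point): centre of the underside of the nut's foot, a disc 16 mm across; 58 mm above the bolt's pin when seated. It starts 0.1 to 1.4 mm up. Right-hand thread: anticlockwise seen from above raises it 3 mm a turn; stiff, about 0.06 N m. The foot clears the lip in the swing when it is about 1.9 mm up; more than 2.7 mm up is the thread's end.
- lug_seat (a point): forked steel lug at the front edge of the lid, fixed to the lid; origin at the centre of the nut's seat on its top face, 100 mm above the table and 96 mm in front of the pot's centre when the lid is shut, axes as the pot's. Slot 11.5 mm wide along x, open to -x, its closed end 5.75 mm behind the origin; fork 42 mm wide in y and 14 mm thick. At the mouth of the slot, 6.6 to 9.4 mm in front of the origin, a lip stands 1.6 mm above the seat and holds the nut's foot.
- lid: steel lid of the pot with the lug and the handle, 159 mm across; origin on its hinge pin, 90 mm behind the pot's centre and 90 mm above the table; axes as the pot's when shut, turning with the lid
- lid_open (a joint): angle of the lid about its hinge at the back of the pot: 0 shut, growing as the front rises, stop at 1.75 rad. The hinge is stiff: the lid stays where it is left and needs 6 to 11 N at the handle.
- lid_handle (a point): middle of the lid's black handle, a round bar 13 mm thick and 64 mm long lying along y, 34 mm above the lid, 15 mm in front of the pot's centre and 134 mm above the table when shut; axes as the pot's, turning with the lid.
- specimen_cup_1: bystander: screw-top specimen cup with orange lid, 58 x 64 mm high, origin under its centre
- specimen_cup_2: bystander: screw-top specimen cup with yellow lid, 58 x 64 mm high, origin under its centre
- timer: bystander: white bench timer, 42 x 72 x 65 mm high, origin under its centre

How it is judged (in metres and radians):
On the way, in this order (a step that is already met when the one before it is completed fails the run):
1. the wing nut is backed off to the height of the lip, the bolt still in the slot (z of nut_foot in the frame of swing_bolt above 0.05955 m and value of joint bolt_swing below 0.45 rad), for 0.05 s.
2. the bolt is swung out of the slot and down, the lid still shut (value of joint bolt_swing above 1 rad and value of joint lid_open below 0.1 rad), for 0.2 s.
At the end, for the whole second after the job is handed in: The lid stands open by at least 0.7 rad and at rest, the bolt hangs swung out by at least 1.0 rad, and the loosened nut (at least 1.5 mm up) is still on it (value of joint lid_open above 0.7 rad and velocity of joint lid_open below 0.05 rad/s and value of joint bolt_swing above 1 rad and z of nut_foot in the frame of swing_bolt above 0.05955 m); the robot touches nothing.
It fails at once if the bolt or its nut is forced against the lug with more than 22 N (contact force between swing_bolt and lid above 22 N).
It fails at once if the wing nut is run up to the end of its thread (more than 2.7 mm up) (z of nut_foot in the frame of swing_bolt above 0.0607 m).
It fails at once if a specimen cup or the timer is moved by more than 20 mm (distance of any of specimen_cup_1, specimen_cup_2, timer from where it was at the start of the episode above 0.02 m).
It also fails if it takes over 67 s, if anything falls off the work surface, if the arm or the gripper's body presses on something with over 40 N, if the wrist force passes 120 N, or if a joint passes its speed limit or range.

## Robot

A 6-joint arm with a two-finger parallel gripper is mounted at the origin on a cart in front of the work surface, level with it; the furniture and walls round the work are solid. World frame = base frame: x ahead of the robot, y to its left, z up, the work surface at z = 0. Lengths are in mm, angles in rad, forces in N, time in s.
With the tool pointing down it reaches from about 275 to 750 mm from the base axis. Payload 10.2 kg.
Tool frame: the origin (TCP) lies at the very end of the fingers, on their centre line; the grasp point (between the pads) lies 19 mm behind it; z points along the fingers, y is the line along which they close (so a half turn about z gives the same grasp; the last joint's range is limited). The gripper opens to 85 mm and grips with 20 to 120 N. Pads are 22 mm wide; open, the fingers measure 114 mm over their backs; the gripper's body (76 mm by 85 mm) begins 54 mm behind the grasp point. The pads swing forward as they close: fully open they stand 13 mm farther back than shut.
Start: joints at [-1.525, 0.313, 1.498, -0, 1.331, -0.223], TCP at [139.413, -506.157, 231.294] pointing down, gripper open.
Joint ranges: [-2.94, 2.94], [-0.97, 2.17], [0.19, 2.56], [-1.23, 4.37], [0.02, 3.11], [-2.88, 2.88]. Speed limits (rad/s): [2.39, 2.39, 3.01, 3.14, 3.14, 3.14].

## Interface

Orientations are given as a unit quaternion [w, x, y, z].
In Python, from rig import ctrl, optics gives the robot as it stands. The module is installed in compiled form; this text tells all that it offers.
- The arm moves only by the shell command python3 -m handwheel 'ROWS' [FORCE]. ROWS is JSON, a list that holds one entry, the list of rows, each a list of 5 numbers: the gripper command: -1 is fully open, 1 is shut, values between are in proportion, then the shift along the world's x, y, z in units of 50 mm (1.0 is 50 mm), then the turn about the world's z in units of 8 degrees (1.0 is 8 degrees). In form: [[[gripper, tx, ty, tz, twist], ...]]. A call has 1 to 10 rows; each row shifts and turns the commanded pose from where the row before left it; what a row does not reach is not made up. A row lasts 1/10 s, in which the tool goes at most 50 mm and 8.59 degrees, less where a joint would pass 70% of its speed; a pose out of reach is approached as far as the arm can. A call is refused whole if a number of a shift passes 1 or a number of a turn 1, either way. A call with a gripper value outside its range is refused whole. The fingers move at their own pace and stop on an object; FORCE is the grip in N (left out, the last holds). Time passes only in rows, so rows that do not move let the fingers close. It gives the time, the measured TCP pose, the force, the opening and the grip force at its end, in the units of the state.
- ctrl.sense(): the state, without advancing time (a new reading comes with each control period).
- optics.capture(name): name is "scene" or "top" or "wrist"; returns a dict with "img" (480x640x3 uint8, blue, green, red), "K" (3x3 intrinsics, pixels), "R" (3x3) and "t" (3): a world point X has camera coordinates R X + t. Camera axes: x right, y down, z forward; pixel columns grow to the right and rows downward; lengths in mm; the calibration is good to about 2 mm. A picture is of the moment at which its call begins. There is no depth.
- ctrl.finish_job(): hands the job in; it is judged then, once.
The state is a dict: "time_s": time; "joints": joint angles; "dq": joint speeds; "tau": joint torques, N m; "eef_pos": TCP position; "ee_rot": TCP orientation; "force": force on the tool from outside, world axes, zero at the start; "wrist_torque": the same for the moment, N m; "grip_width": opening from 0.0 (shut) to 1.0 (fully open); "grip_force": force on a finger pad.
Only numpy, scipy, OpenCV 4.12 (cv2) and the standard library are available. Lean on these libraries where they do the work, as an engineer would, in place of code of your own. Each camera call takes 0.05 s, during which the arm holds its last target. There are 200 camera calls.

## Working session

There is one attempt and no reset: what is moved stays moved. The work goes in short steps, Python scripts to look and compute and a shell command to move; the robot and the scene stay as the last step left them, time stands still between calls to the robot, and variables do not carry over. Pictures are saved under pics/ and viewed, at most 10 in all, crops included, and the job is handed in when it is done.

```bash
mkdir -p pics; cat > h.py <<'E'
import cv2,numpy as np
from rig import ctrl,optics
def cap(n,f):
    c=optics.capture(n); cv2.imwrite(f'pics/{f}.png',c['img']); np.savez(f'pics/{f}.npz',K=c['K'],R=c['R'],t=c['t']); return c
def load(f): return np.load(f'pics/{f}.npz')
def ray(c,px):
    d=c['R'].T@np.linalg.inv(c['K'])@np.array([px[0],px[1],1.]); o=-c['R'].T@c['t'].ravel(); return o,d
def atz(c,px,z):
    o,d=ray(c,px); return o+d*(z-o[2])/d[2]
def proj(c,X):
    p=c['K']@(c['R']@np.asarray(X,float)+c['t'].ravel()); return p[:2]/p[2]
E
python3 - <<'E'
from h import *
a=cap('scene','s0');b=cap('top','t0')
for c in(a,b): print(-c['R'].T@c['t'].ravel(), c['R'][2])
print(ctrl.sense())
E
```

```text
[-155.210202    504.82106643  961.94311177] [ 0.5864824  -0.42372078 -0.69028913]
[ 345.11641834  -32.94272366 1492.05968866] [ 0.1460866  -0.00556345 -0.98925616]
{'time_s': 0.1, 'joints': array([-1.52542538e+00,  3.13371834e-01,  1.49835911e+00, -1.19621580e-05,
        1.33097790e+00, -2.23364500e-01]), 'dq': array([ 7.44016748e-04, -1.03038455e-03, -3.54414968e-03,  2.00296097e-05,
       -1.21477337e-03,  8.75399335e-04]), 'tau': array([ 3.29462557e-03, -4.12895179e+01, -2.60141623e+01, -1.71646288e-04,
        2.94969977e-03,  2.20536336e-06]), 'eef_pos': array([ 139.38690196, -505.92512027,  230.80441559]), 'ee_rot': array([-5.56405231e-04,  9.90985886e-01,  1.33965151e-01,  4.38172278e-05]), 'force': array([0.05271455, 0.61840981, 0.74064065]), 'wrist_torque': array([-0.00872971, -0.02657415, -0.0162772 ]), 'grip_force': 0.0, 'grip_width': 1.0009282121784078}
```

View pics/s0.png

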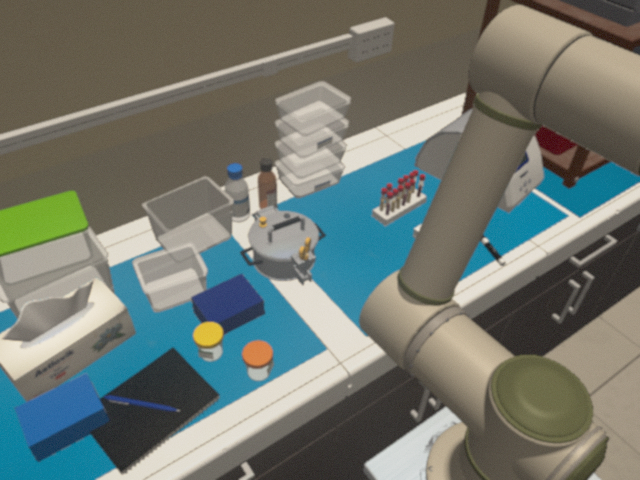

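View pics/t0.png

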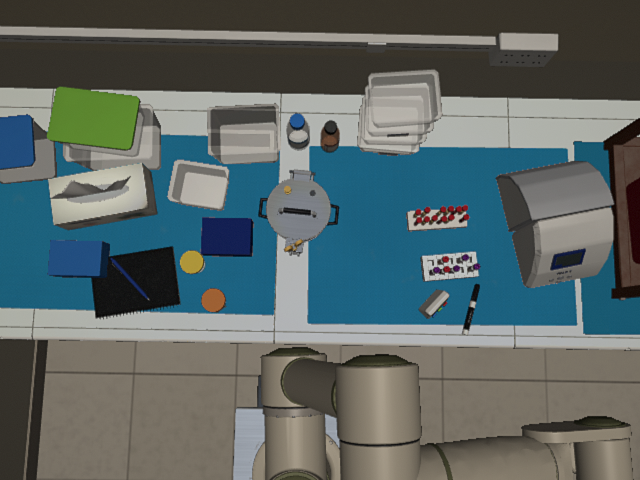

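The pot is at about (298,209) in the top view with the nut at (293,247); its front faces the robot. The cups are at (192,262) and (213,300), and the timer at (434,302). Next is a zoomed crop.

```bash
python3 - <<'E'
from h import *
a=cv2.imread('pics/s0.png')[200:300,230:340];b=cv2.imread('pics/t0.png')[165:265,245:355]
k=dict(fx=3.6,fy=5.5,interpolation=cv2.INTER_CUBIC)
cv2.imwrite('pics/z0.png',np.hstack([cv2.resize(a,None,**k),cv2.resize(b,None,**k)]))
t=load('t0')
print(atz(t,(298,209),90),atz(t,(293,247),134),atz(t,(298,211),134))
E
```

```text
[629.91935548  14.93545179  90.        ] [531.26492731  22.90929735 134.        ] [616.22853212  13.32262302 134.        ]
```

View pics/z0.png

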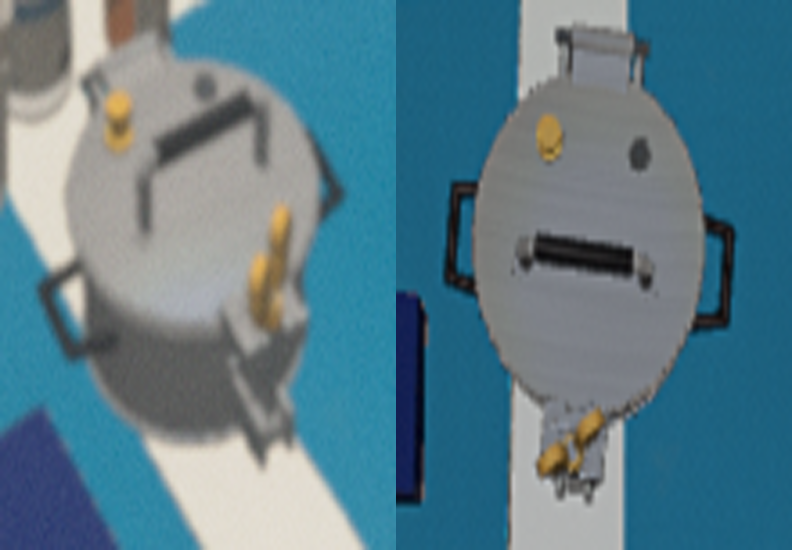

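```bash
python3 -m handwheel '[[[-1,0.38,0.53,0.1,-0.46],[-1,0.38,0.53,0.1,-0.46],[-1,0.38,0.53,0.1,-0.46],[-1,0.38,0.53,0.1,-0.46],[-1,0.38,0.53,0.1,-0.46],[-1,0.38,0.53,0.1,-0.46],[-1,0.38,0.53,0.1,-0.46],[-1,0.38,0.53,0.1,-0.46],[-1,0.38,0.53,0.1,-0.46],[-1,0.38,0.53,0.1,-0.46]]]' 40
python3 -m handwheel '[[[-1,0.38,0.53,0,-0.46],[-1,0.38,0.53,0,-0.46],[-1,0.38,0.53,0,-0.46],[-1,0.38,0.53,0,-0.46],[-1,0.38,0.53,0,-0.46],[-1,0.38,0.53,0,-0.46],[-1,0.38,0.53,0,-0.46],[-1,0.38,0.53,0,-0.46],[-1,0.3,0.53,0,-0.46],[-1,0,0,0,-0.46]]]'
python3 - <<'E'
from h import *
c=cap('wrist','w1'); s=ctrl.sense(); print(s['joints'],s['eef_pos'],s['ee_rot'],s['force'])
print(-c['R'].T@c['t'].ravel(), c['R'][2])
E
```

```text
time_s: 1.1
eef_pos: [329.9, -239.9, 281.3]
ee_rot: [-0.0, 0.982, -0.187, -0.0]
force: [0.3, 0.0, 0.3]
grip_width: 1.0
grip_force: 0.0
time_s: 2.1
eef_pos: [497.2, -0.1, 280.7]
ee_rot: [-0.0, 0.874, -0.486, -0.001]
force: [-0.3, -0.2, -0.8]
grip_width: 0.999
grip_force: 0.0
[-2.38948590e-01  2.18064381e-01  1.49204001e+00  1.12529902e-04
  1.43270235e+00  2.35079784e+00] [496.6884618   -1.26429794 280.68797319] [ 1.08526922e-04  8.72996699e-01 -4.87725734e-01 -5.99854694e-04] [-0.30181073  0.07239111  0.98027106]
[534.06399347 -59.04022058 423.36765788] [-0.14582095  0.23500761 -0.96099307]
```

View pics/w1.png

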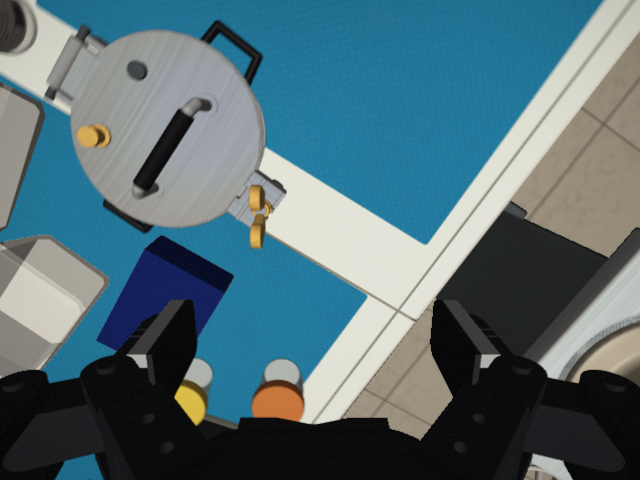

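Wrist view: the pot is at upper left, and the nut's wings run from (257,190) to (257,245) with the bolt tip at about (265,210). The handle ends are near (203,104) and (144,190).

```bash
python3 - <<'E'
from h import *
w=load('w1');t=load('t0')
img=cv2.imread('pics/w1.png');hsv=cv2.cvtColor(img,cv2.COLOR_BGR2HSV)
m=cv2.inRange(hsv,(12,110,90),(30,255,255));n,l,st,ce=cv2.connectedComponentsWithStats(m)
for i in range(1,n):
    if st[i,4]>20:print(st[i],ce[i])
print('handle',atz(w,(203,104),134),atz(w,(144,190),134))
e1,e2=atz(w,(203,104),134),atz(w,(144,190),134); d=e1-e2; print(np.linalg.norm(d),np.degrees(np.arctan2(d[1],d[0])),(e1+e2)/2)
print('top handle',atz(t,(280.8,210.1),134),atz(t,(314.2,213.7),134))
for p in[(257,190),(257,247),(257,198),(257,232),(257,218)]:print(p,atz(w,p,140),atz(w,p,134))
print('bolt',atz(w,(266,210),113))
# lid circle fit at z=92
P=np.array([atz(w,p,92)[:2] for p in[(176,30),(71,120),(110,198),(180,228),(262,110),(235,60)]])
A=np.c_[2*P,np.ones(len(P))];s=np.linalg.lstsq(A,(P**2).sum(1),rcond=None)[0];print('lid',s[:2],np.sqrt(s[2]+s[:2]@s[:2]))
E
```

```text
[ 77 125  34  22 533] [ 92.8630394  135.54596623]
[249 186  23  62 686] [256.72303207 215.37463557]
[174 384  32  42 785] [190.92738854 403.0866242 ]
[ 252  386   52   36 1409] [277.78566359 403.85166785]
handle [604.94655361 -28.30400898 134.        ] [614.02131088  48.00802758 134.        ]
76.84971140890856 -96.7815646407661 [609.48393224   9.8520093  134.        ]
top handle [617.59244833  53.47581952 134.        ] [610.54657034 -24.58186703 134.        ]
(257, 190) [543.29076652   2.89552125 140.        ] [543.48613334   4.20694279 134.        ]
(257, 247) [522.01674955  40.35538193 140.        ] [521.76166235  42.45997502 134.        ]
(257, 198) [540.4082627    7.97111142 140.        ] [540.54259566   9.39000303 134.        ]
(257, 232) [527.78531539  30.19793621 140.        ] [527.65237125  32.08745651 134.        ]
(257, 218) [533.05746498  20.91459356 140.        ] [533.03615284  22.60754923 134.        ]
bolt [530.09838847  19.01874378 113.        ]
lid [627.37195744  10.92937168] 77.96158195544942
```

```bash
python3 -m handwheel '[[[-1,0.35,0.23,-0.4,-0.25],[-1,0.35,0.23,-0.4,0],[-1,0,0,-0.4,0],[-1,0,0,-0.4,0],[-1,0,0,0,0],[-1,0,0,0,0]]]'
python3 - <<'E'
from h import *
c=cap('wrist','w2'); s=ctrl.sense(); print(s['joints'],s['eef_pos'],s['ee_rot'],s['force'])
print(-c['R'].T@c['t'].ravel(), c['R'][2])
print(proj(c,[532,22,134]),proj(c,[532,22,113]))
E
```

```text
time_s: 2.75
eef_pos: [531.4, 20.0, 201.8]
ee_rot: [0.0, 0.865, -0.501, 0.0]
force: [0.6, -0.3, 0.4]
grip_width: 1.002
grip_force: 0.0
[-1.82697515e-01  3.51383872e-01  1.52206988e+00 -2.15612063e-05
  1.26675808e+00  2.43869640e+00] [531.71659676  20.02421961 202.37688469] [-2.22245425e-04  8.65175552e-01 -5.01468631e-01  6.53744352e-04] [-0.03042376 -0.93033723  0.26179141]
[566.03076959 -40.04259654 344.61670669] [-0.13657492  0.23910534 -0.96134069]
[311.05670581 253.06462861] [311.25418986 242.09437746]
```

View pics/w2.png

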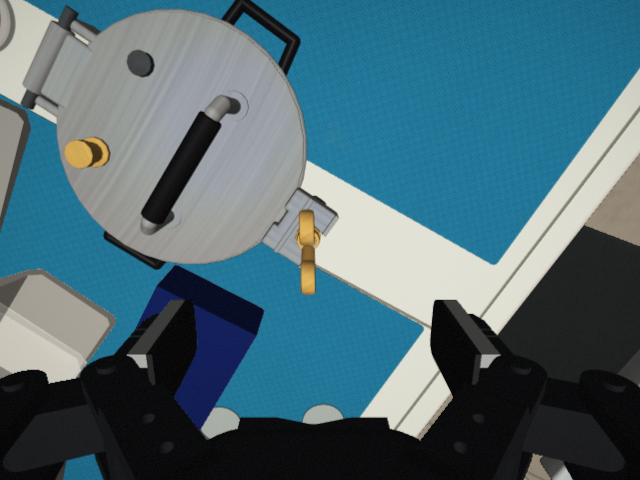

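The wings lie along column ~307, rows 208–295, with the hub near (310,238). I'll measure it closely.

```bash
python3 - <<'E'
from h import *
a=cv2.imread('pics/w2.png')
cv2.imwrite('pics/z2.png',cv2.resize(a[185:305,250:370],None,fx=5,fy=5,interpolation=cv2.INTER_CUBIC))
hsv=cv2.cvtColor(a,cv2.COLOR_BGR2HSV);m=cv2.inRange(hsv,(10,90,60),(32,255,255))
for r in range(205,298,4):
    x=np.where(m[r,280:340])[0]+280
    if len(x):print(r,x.min(),x.max())
c=load('w2')
from scipy.optimize import least_squares
u=np.array([np.cos(np.radians(-60.4)),np.sin(np.radians(-60.4)),0])
for z in(113,128,143):
  for s in(-23.5,0,23.5):print(z,s,proj(c,np.array([532,22,z])+s*u))
E
```

```text
213 299 312
217 299 313
221 299 313
225 299 313
229 299 317
233 297 319
237 296 320
241 297 319
245 298 317
249 302 313
253 302 313
257 302 313
261 302 313
265 301 314
269 301 314
273 301 314
277 301 314
281 301 314
285 301 314
289 301 314
293 302 313
113 -23.5 [311.16809    277.97354988]
113 0 [311.25418986 242.09437746]
113 23.5 [311.34501787 204.2449118 ]
128 -23.5 [311.02910032 287.60912456]
128 0 [311.11670274 249.7317958 ]
128 23.5 [311.20942935 209.63888138]
143 -23.5 [310.87187162 298.50913377]
143 0 [310.96062644 258.40184361]
143 23.5 [311.05493481 215.78496814]
```

View pics/z2.png

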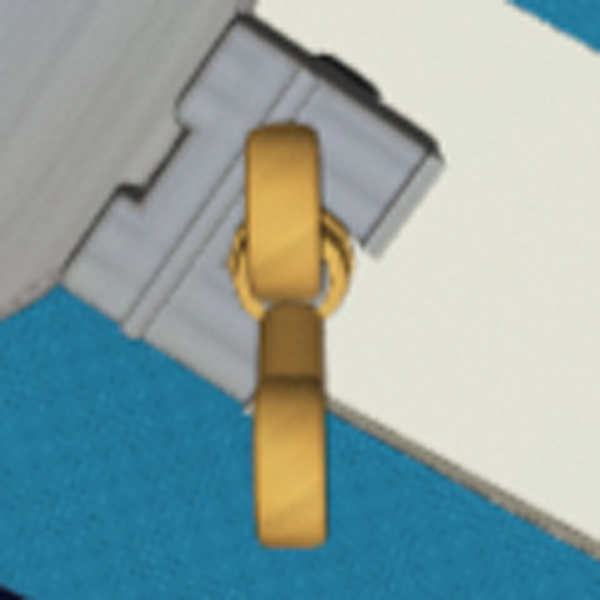

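```bash
python3 - <<'E'
from h import *
from scipy.optimize import least_squares
c=load('w2');e=np.array([531.7,20.0,202.4])
print(c['R'][0]); 
for z in(233,221,202,134):print(z,proj(c,[e[0],e[1],z]))
# joint fit x,y,ang : hub centre z113 (308,237), upper wing top centre-line, lower
def f(p):
    u=np.array([np.cos(p[2]),np.sin(p[2]),0]);n=np.array([p[0],p[1],0])
    return np.r_[(proj(c,n+[0,0,113])-[308,237]),proj(c,n+[0,0,143]-22.5*u)-[307.5,294],(proj(c,n+[0,0,138]+18*u)-[306.3,218])*[1,0]]
s=least_squares(f,[532,22,-1.05]);print(s.x[:2],np.degrees(s.x[2]),s.fun)
# pads: tool y axis
a=np.arctan2(-.5015,.8652)*2;y=np.array([np.sin(a),-np.cos(a),0])
for k in(-42.5,42.5):print(k,proj(c,e+[0,0,13]+k*y))
for k in(-42.5,42.5):print(k,proj(c,e+[0,0,35]+k*y))
b=cv2.imread('pics/w2.png');g=cv2.cvtColor(b,cv2.COLOR_BGR2GRAY)
for r in(305,315,330):
    print(r,np.where(g[r,100:560]<60)[0]+100)if 0 else None
E
```

```text
[-8.67665379e-01 -4.97148511e-01 -3.84393077e-04]
233 [313.20529227 347.45358575]
221 [313.22370866 328.54757444]
202 [313.24730277 304.32617923]
134 [313.29986302 250.36853854]
[535.09080054  20.96967695] -59.43699090856501 [-0.31677669  1.27331457  0.11965502 -1.20145049  0.16262585  0.        ]
-42.5 [195.52140731 320.73067205]
42.5 [430.96440314 320.80279805]
-42.5 [175.10392835 355.23447686]
42.5 [451.32338659 355.32708612]
```

```bash
python3 -m handwheel '[[[0.3,0.07,0.02,-0.2,0.1],[0.3,0,0,-0.2,0],[0.3,0,0,-0.4,0],[0.3,0,0,-0.4,0],[0.3,0,0,-0.4,0],[0.3,0,0,-0.12,0],[0.55,0,0,0,0],[0.55,0,0,0,0],[0.55,0,0,0,0]]]' 20
python3 - <<'E'
from h import *
c=cap('wrist','w3'); s=ctrl.sense(); print(s['joints'],s['eef_pos'],s['ee_rot'],s['force'],s['grip_width'])
e=s['eef_pos']
for z in(113,134,143):print(z,proj(c,[e[0],e[1],z]))
a=c['img'];hsv=cv2.cvtColor(a,cv2.COLOR_BGR2HSV);m=cv2.inRange(hsv,(10,90,60),(32,255,255));m[:, :250]=0;m[:,400:]=0
for r in range(200,420,8):
    x=np.where(m[r])[0]
    if len(x):print(r,x.min(),x.max())
E
```

```text
time_s: 3.7
eef_pos: [535.4, 21.2, 116.2]
ee_rot: [-0.0, 0.869, -0.495, 0.001]
force: [0.3, -0.1, -0.3]
grip_width: 0.227
grip_force: 0.0
[-1.79068540e-01  4.53270036e-01  1.61649537e+00  2.45852410e-05
  1.07027783e+00  2.42832791e+00] [535.31961362  21.29864356 116.12325437] [-2.67968016e-04  8.68659412e-01 -4.95409151e-01  7.26967107e-04] [ 0.22930703  0.14785266 -0.64651875] 0.23012484202726757
113 [313.93894884 301.0845611 ]
134 [313.93688694 327.05745633]
143 [313.93580812 340.64698533]
264 308 321
272 304 326
280 303 326
288 299 331
296 297 333
304 299 331
312 302 328
320 304 326
328 305 324
336 305 324
344 305 325
352 305 325
360 305 326
368 304 326
376 304 326
384 305 326
392 305 326
```

View pics/w3.png

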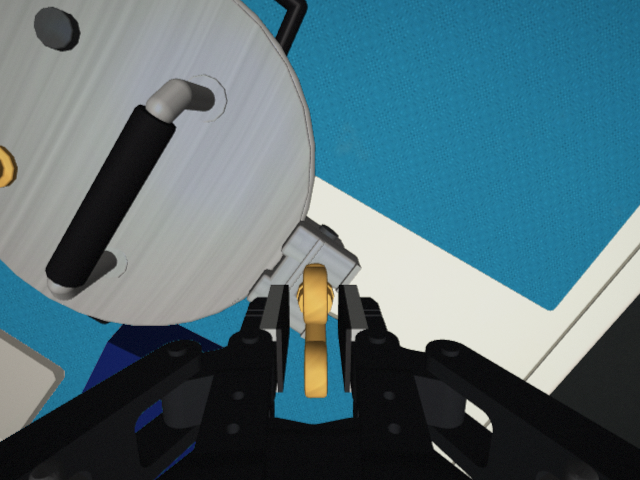

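The wings (columns 304–326) sit midway between the pads (289 and 339), with the hub at (315,296). I'll check the position along the wings numerically.

```bash
python3 - <<'E'
from h import *
c=load('w3');e=np.array([535.32,21.3,0]);a=np.arctan2(-.4954,.8687)*2;u=np.array([np.cos(a),np.sin(a),0])
for z in(101,105,113,120,128,135,143):print(z,[proj(c,e+[0,0,z]+s*u)[1].round(1) for s in(-23.5,-7.5,0,7.5,23.5)])
m=cv2.inRange(cv2.cvtColor(cv2.imread('pics/w3.png'),cv2.COLOR_BGR2HSV),(10,90,60),(32,255,255));r=np.where(m[:,315])[0];r=r[(r>200)&(r<420)];print(r.min(),r.max())
r=np.where(m[:,301])[0];print(r.min(),r.max());r=np.where(m[:,329])[0];print(r.min(),r.max())
E
```

```text
101 [np.float64(337.6), np.float64(304.9), np.float64(289.0), np.float64(272.7), np.float64(236.6)]
105 [np.float64(342.4), np.float64(309.1), np.float64(292.8), np.float64(276.2), np.float64(239.4)]
113 [np.float64(352.6), np.float64(318.0), np.float64(301.1), np.float64(283.8), np.float64(245.3)]
120 [np.float64(362.3), np.float64(326.5), np.float64(309.0), np.float64(291.0), np.float64(250.9)]
128 [np.float64(374.5), np.float64(337.2), np.float64(318.9), np.float64(300.1), np.float64(258.1)]
135 [np.float64(386.3), np.float64(347.5), np.float64(328.5), np.float64(308.9), np.float64(265.0)]
143 [np.float64(401.1), np.float64(360.6), np.float64(340.6), np.float64(320.1), np.float64(273.9)]
264 396
284 311
284 311
```

```bash
python3 -m handwheel '[[[0.74,0,0,0,0],[0.78,0,0,0,0],[0.8,0,0,0,0],[0.82,0,0,0,0]]]' 20; python3 -m handwheel '[[[1,0,0,0,0],[1,0,0,0,0]]]' 30
```

```text
time_s: 4.15
eef_pos: [534.9, 21.3, 115.4]
ee_rot: [0.0, 0.869, -0.495, 0.0]
force: [0.3, 0.0, 0.8]
grip_width: 0.086
grip_force: 7.7
time_s: 4.35
eef_pos: [534.9, 21.3, 115.4]
ee_rot: [0.0, 0.869, -0.495, 0.0]
force: [-1.3, 0.0, 2.2]
grip_width: 0.09
grip_force: 30.0
```

```bash
python3 -m handwheel '[[[1,0,0,0.0013,0.5],[1,0,0,0.0013,1],[1,0,0,0.0013,1],[1,0,0,0.0013,1],[1,0,0,0.0013,1],[1,0,0,0.0013,0.5],[1,0,0,0,0]]]'; python3 -c "
from h import *
s=ctrl.sense();print(s['wrist_torque'],s['force'],s['joints'][5])"
```

```text
time_s: 5.05
eef_pos: [535.1, 21.5, 115.8]
ee_rot: [-0.0, 0.986, -0.168, 0.0]
force: [0.3, 0.5, 1.6]
grip_width: 0.088
grip_force: 29.9
[ 0.16911413 -0.01410162  0.02581894] [0.27311874 0.54180263 1.55681454] 1.729812813190271
```

```bash
python3 -m handwheel '[[[1,0,0,0.0013,0.5],[1,0,0,0.0013,1],[1,0,0,0.0013,1],[1,0,0,0.0013,1],[1,0,0,0.0013,1],[1,0,0,0.0013,0.5],[1,0,0,0,0]]]'; python3 -m handwheel '[[[1,-0.02,0.002,0,0],[1,-0.02,0.002,0,0],[1,0,0,0,0]]]'
```

```text
time_s: 5.75
eef_pos: [535.0, 21.6, 116.1]
ee_rot: [-0.0, 0.984, 0.178, 0.0]
force: [1.2, 2.1, 1.1]
grip_width: 0.087
grip_force: 30.0
time_s: 6.05
eef_pos: [533.4, 21.6, 116.2]
ee_rot: [0.0, 0.984, 0.178, 0.001]
force: [3.6, 1.9, -0.7]
grip_width: 0.086
grip_force: 29.6
```

```bash
python3 -m handwheel '[[[1,-0.01,0.001,0,0],[1,0,0,0,0]]]';python3 -m handwheel '[[[1,-0.01,0.001,0,0],[1,0,0,0,0]]]'
```

```text
time_s: 6.25
eef_pos: [532.7, 21.5, 116.2]
ee_rot: [0.0, 0.984, 0.179, 0.0]
force: [4.7, 1.0, -0.3]
grip_width: 0.085
grip_force: 29.7
time_s: 6.45
eef_pos: [532.0, 21.5, 116.2]
ee_rot: [0.0, 0.984, 0.179, 0.0]
force: [4.3, 0.4, -1.0]
grip_width: 0.088
grip_force: 29.7
```

```bash
python3 -m handwheel '[[[1,-0.01,0.001,0,0],[1,0,0,0,0]]]';python3 -m handwheel '[[[1,-0.01,0.001,0,0],[1,0,0,0,0]]]'
```

```text
time_s: 6.65
eef_pos: [531.5, 21.5, 116.2]
ee_rot: [0.0, 0.984, 0.179, 0.0]
force: [4.5, 0.7, 0.0]
grip_width: 0.084
grip_force: 29.7
time_s: 6.85
eef_pos: [531.0, 21.6, 116.1]
ee_rot: [0.0, 0.984, 0.179, 0.0]
force: [4.8, -0.4, -0.6]
grip_width: 0.086
grip_force: 29.8
```

```bash
python3 -m handwheel '[[[1,-0.015,0.0015,0,0],[1,0,0,0,0]]]';python3 -m handwheel '[[[1,-0.015,0.0015,0,0],[1,0,0,0,0]]]'; python3 -c "
from h import *
s=ctrl.sense();print(s['wrist_torque'],s['force'],s['joints'][5])"
```

```text
time_s: 7.05
eef_pos: [530.3, 21.6, 116.2]
ee_rot: [0.0, 0.984, 0.179, 0.0]
force: [5.4, -1.2, -0.9]
grip_width: 0.089
grip_force: 29.8
time_s: 7.25
eef_pos: [529.6, 21.6, 116.1]
ee_rot: [0.0, 0.984, 0.179, 0.0]
force: [5.2, -1.0, -1.0]
grip_width: 0.085
grip_force: 29.9
[-0.26660926 -1.20780713  0.02377353] [ 5.17698397 -0.9546689  -0.96790528] 1.0312960345051343
```

```bash
python3 -m handwheel '[[[1,0.05,-0.005,0,0],[1,0.06,-0.007,0,0],[1,0,0,0,0]]]'; python3 -m handwheel '[[[1,0,0,0.0013,0.5],[1,0,0,0.0013,1],[1,0,0,0.0013,1],[1,0,0,0.0013,1],[1,0,0,0.0013,1],[1,0,0,0.0013,0.4],[1,0,0,0,0]]]'
```

```text
time_s: 7.55
eef_pos: [533.7, 21.4, 115.9]
ee_rot: [-0.001, 0.984, 0.179, -0.002]
force: [-3.8, -0.1, 6.1]
grip_width: 0.091
grip_force: 30.7
time_s: 8.25
eef_pos: [534.1, 21.0, 116.3]
ee_rot: [-0.0, 0.867, 0.499, -0.001]
force: [-2.5, -2.5, 5.3]
grip_width: 0.086
grip_force: 30.4
```

```bash
python3 -m handwheel '[[[0.7,0,0,0,0],[0.4,0,0,0,0],[0.1,0,0,0,0],[0.1,0,0,0,0],[0.1,0,0,0,0.95],[0.1,0,0,0,0.95],[0.1,0,0,0,0.95],[0.1,0,0,0,0]]]'; python3 -m handwheel '[[[0.1,-0.1,0.012,0,0],[0.1,-0.1,0.012,0,0],[0.1,-0.06,0.007,0,0],[0.1,-0.02,0.002,0,0],[0.1,0,0,0,0]]]'
```

```text
time_s: 9.05
eef_pos: [534.9, 21.4, 116.4]
ee_rot: [-0.0, 0.751, 0.66, -0.0]
force: [-0.5, -0.9, 0.4]
grip_width: 0.45
grip_force: 0.0
time_s: 9.55
eef_pos: [520.8, 23.0, 116.6]
ee_rot: [0.0, 0.751, 0.66, 0.0]
force: [-0.6, 1.1, -0.0]
grip_width: 0.445
grip_force: 0.0
```

```bash
python3 -m handwheel '[[[0.1,-0.04,0.004,0,0],[0.1,-0.04,0.004,0,0],[0.1,0,0,0,0]]]'; python3 -m handwheel '[[[0.1,-0.04,0.004,0,0],[0.1,-0.04,0.004,0,0],[0.1,-0.04,0.004,0,0],[0.1,0,0,0,0]]]'
python3 - <<'E'
from h import *
c=cap('wrist','w4');cap('scene','s4');cv2.imwrite('pics/z4.png',np.hstack([cv2.resize(c['img'],None,fx=.8,fy=.8),cv2.resize(cv2.imread('pics/s4.png')[195:315,260:340],None,fx=3.2,fy=3.2,interpolation=cv2.INTER_CUBIC)]))
E
```

```text
time_s: 9.85
eef_pos: [516.7, 23.4, 116.5]
ee_rot: [-0.0, 0.751, 0.66, -0.0]
force: [0.2, 0.6, 1.3]
grip_width: 0.447
grip_force: 0.0
time_s: 10.25
eef_pos: [510.7, 24.0, 116.5]
ee_rot: [-0.0, 0.751, 0.66, -0.0]
force: [0.5, -0.0, -0.2]
grip_width: 0.452
grip_force: 0.0
```

View pics/z4.png

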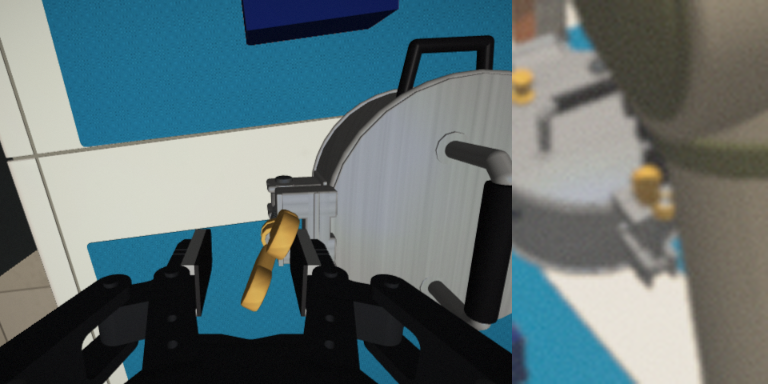

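The bolt leans outward, pushed by the +x finger, with the nut at about (270,255) in the left panel; it came out of the slot without measurable force. I'll continue.

```bash
python3 -m handwheel '[[[0.1,-0.08,0.009,0,0],[0.1,-0.08,0.009,0,0],[0.1,-0.08,0.009,0,0],[0.1,-0.08,0.009,0,0],[0.1,0,0,0,0]]]'; python3 -m handwheel '[[[0.1,-0.08,0.009,0,0],[0.1,-0.08,0.009,0,0],[0.1,-0.08,0.009,0,0],[0.1,-0.08,0.009,0,0],[0.1,-0.08,0.009,0,0],[0.1,0,0,0,0]]]';python3 -m handwheel '[[[0.1,0,0,0.2,0],[0.1,0,0,0.3,0],[0.1,0,0,0.4,0],[0.1,0,0,0.5,0],[0.1,0,0,0.5,0],[0.1,0,0,0,0],[0.1,0,0,0,0],[0.1,0,0,0,0]]]'
python3 - <<'E'
from h import *
c=cap('wrist','w5');cap('scene','s5');cv2.imwrite('pics/z5.png',np.hstack([cv2.resize(c['img'],None,fx=.8,fy=.8),cv2.resize(cv2.imread('pics/s5.png')[195:315,260:340],None,fx=3.2,fy=3.2,interpolation=cv2.INTER_CUBIC)]))
E
```

```text
time_s: 10.85
eef_pos: [494.4, 25.8, 116.5]
ee_rot: [-0.0, 0.751, 0.66, -0.0]
force: [0.4, 0.2, 1.4]
grip_width: 0.449
grip_force: 0.0
time_s: 11.45
eef_pos: [474.5, 28.1, 116.5]
ee_rot: [-0.0, 0.751, 0.66, -0.0]
force: [-0.0, 0.0, -0.3]
grip_width: 0.446
grip_force: 0.0
time_s: 12.25
eef_pos: [474.6, 28.1, 210.8]
ee_rot: [-0.001, 0.751, 0.66, -0.0]
force: [-0.5, 0.3, -0.1]
grip_width: 0.452
grip_force: 0.0
```

View pics/z5.png

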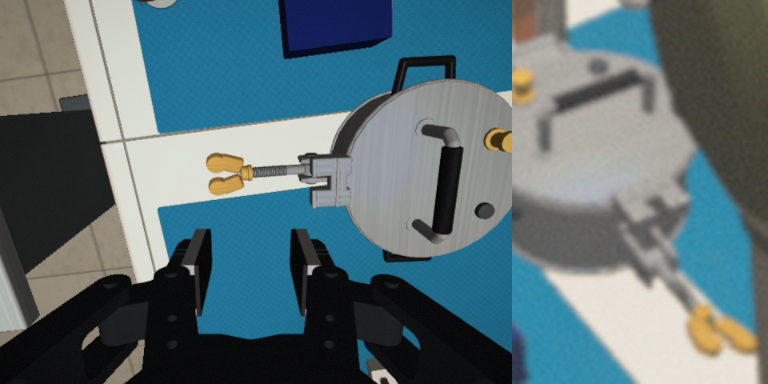

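The bolt lies swung fully down, with the nut at about (225,173) in the left panel. The handle bar runs from (453,148) to (437,235) at 0.8 scale.

```bash
python3 - <<'E'
from h import *
c=load('w5');s=ctrl.sense();print(s['eef_pos'],s['joints'])
g=cv2.cvtColor(cv2.imread('pics/w5.png'),cv2.COLOR_BGR2HSV)[:,:,2]
m=(g<55).astype(np.uint8);m[:, :520]=0;m[:170]=0;m[310:]=0;m[:,600:]=0
n,l,st,ce=cv2.connectedComponentsWithStats(m);i=1+st[1:,4].argmax();print(st[i],ce[i])
r=cv2.minAreaRect(np.argwhere(l==i)[:,::-1].astype(np.float32));b=cv2.boxPoints(r);print(b)
b=sorted(b.tolist(),key=lambda p:p[1]);e1=atz(c,np.mean(b[:2],0),137);e2=atz(c,np.mean(b[2:],0),137)
print(e1,e2,(e1+e2)/2,np.linalg.norm(e1-e2),np.degrees(np.arctan2(*(e1-e2)[1::-1]))-90)
for k in range(0,11):
    t=.1*k;d=np.array([105-113.8*np.cos(.397+t),113.8*np.sin(.397+t)-44]);print(round(t,1),(d[0]*.9936).round(1),(-.113*d[0]).round(1),d[1].round(1))
E
```

```text
[474.59732307  28.05948795 210.71682667] [-1.88083173e-01  2.22649491e-01  1.67168125e+00  1.26151850e-05
  1.24887694e+00 -5.89596018e-02]
[ 520  170   59  130 3176] [555.46536524 240.822733  ]
[[516.5406  295.75674]
 [537.946   167.32434]
 [582.8649  174.81085]
 [561.45953 303.24326]]
[612.98336081  55.08307535 137.        ] [603.5226368  -20.36476884 137.        ] [608.25299881  17.35915325 137.        ] 76.03869074663021 -7.147255242213362
0.0 0.1 -0.0 0.0
0.1 4.9 -0.6 10.3
0.2 10.8 -1.2 20.0
0.3 17.6 -2.0 29.1
0.4 25.3 -2.9 37.4
0.5 33.8 -3.8 44.9
0.6 42.9 -4.9 51.6
0.7 52.7 -6.0 57.3
0.8 63.0 -7.2 61.9
0.9 73.8 -8.4 65.6
1.0 84.8 -9.6 68.1
```

```bash
python3 -m handwheel '[[[-0.4,0.5,-0.06,0,0],[-0.4,0.6,-0.07,0,0],[-0.4,0.6,-0.07,0,0],[-0.4,0.6,-0.07,0,0],[-0.4,0.51,-0.05,0,0],[-0.4,0,0,-0.2,0],[-0.4,0,0,0,0],[-0.4,0,0,0,0]]]'
python3 - <<'E'
from h import *
c=cap('wrist','w6');s=ctrl.sense();e=s['eef_pos'];print(e,s['joints'],proj(c,[e[0],e[1],134]))
E
```

```text
time_s: 13.15
eef_pos: [614.6, 12.2, 201.0]
ee_rot: [-0.001, 0.751, 0.66, -0.0]
force: [-0.1, -0.3, -0.0]
grip_width: 0.701
grip_force: 0.0
[614.74171481  12.16519721 201.58399524] [-1.70502552e-01  5.34573556e-01  1.24905435e+00 -1.31510062e-05
  1.35850460e+00 -4.15087134e-02] [314.09477506 253.08710268]
```

View pics/w6.png

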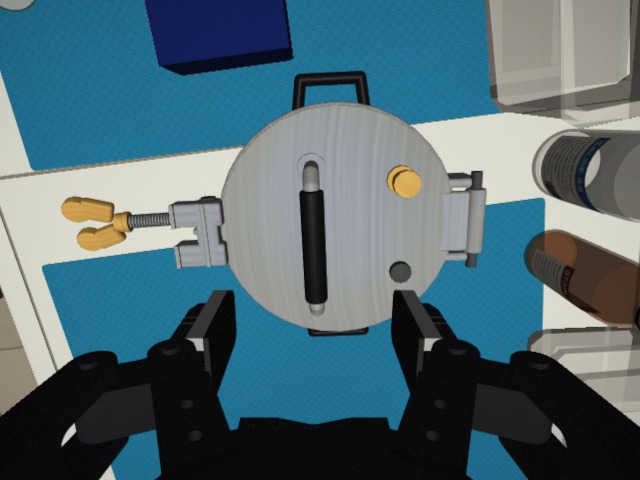

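The bar is centred at about (314,246), in line with the gripper's centre line at (314,253). Descending to grip.

```bash
python3 -m handwheel '[[[-0.4,0,0,-0.3,0],[-0.4,0,0,-0.4,0],[-0.2,0,0,-0.4,0],[0,0,0,-0.4,0],[0.2,0,0,-0.13,0],[0.4,0,0,0,0],[0.6,0,0,0,0],[0.6,0,0,0,0]]]' 30;  python3 -m handwheel '[[[1,0,0,0,0],[1,0,0,0,0],[1,0,0,0,0],[1,0,0,0,0]]]' 50
```

```text
time_s: 14.0
eef_pos: [615.9, 11.9, 121.3]
ee_rot: [0.001, 0.751, 0.66, 0.001]
force: [0.0, -0.2, -0.2]
grip_width: 0.201
grip_force: 0.0
time_s: 14.4
eef_pos: [614.8, 12.1, 121.3]
ee_rot: [-0.0, 0.751, 0.66, -0.001]
force: [-6.4, 0.1, 7.2]
grip_width: 0.129
grip_force: 48.6
```

```bash
python3 -m handwheel '[[[1,0.049,-0.006,0.103,0],[1,0.049,-0.006,0.103,0],[1,0.059,-0.006,0.097,0],[1,0.059,-0.006,0.097,0],[1,0.068,-0.008,0.091,0],[1,0.068,-0.008,0.091,0]]]'
```

```text
time_s: 15.0
eef_pos: [629.5, 10.9, 148.2]
ee_rot: [-0.004, 0.751, 0.661, -0.004]
force: [-17.2, 3.0, -0.1]
grip_width: 0.127
grip_force: 48.7
```

```bash
python3 -m handwheel '[[[1,0.077,-0.009,0.083,0],[1,0.077,-0.009,0.083,0],[1,0.085,-0.009,0.075,0],[1,0.085,-0.009,0.075,0],[1,0.091,-0.011,0.067,0],[1,0.091,-0.011,0.067,0],[1,0,0,0,0]]]'
```

```text
time_s: 15.7
eef_pos: [656.0, 8.6, 174.6]
ee_rot: [-0.003, 0.751, 0.661, -0.002]
force: [-22.9, 5.4, 20.5]
grip_width: 0.134
grip_force: 49.5
```

```bash
python3 -m handwheel '[[[1,0.097,-0.011,0.057,0],[1,0.097,-0.011,0.057,0],[1,0.103,-0.012,0.046,0],[1,0.103,-0.012,0.046,0],[1,0.107,-0.012,0.037,0],[1,0.107,-0.012,0.037,0],[1,0,0,0,0]]]'
```

```text
time_s: 16.4
eef_pos: [688.9, 5.6, 189.4]
ee_rot: [-0.0, 0.75, 0.661, 0.001]
force: [-9.0, 8.4, 17.3]
grip_width: 0.13
grip_force: 51.2
```

```bash
python3 -m handwheel '[[[0.6,0,0,0,0],[0.45,0,0,0,0],[0.45,0,0,0,0],[0.45,0,0,0.1,0],[0.45,0,0,0.3,0],[0.45,0,0,0.3,0],[0.45,0,0,0.4,0],[0.45,0,0,0.4,0],[0.45,0,0,0.3,0],[0.45,0,0,0,0]]]'
```

```text
time_s: 17.4
eef_pos: [689.6, 3.4, 278.1]
ee_rot: [0.002, 0.751, 0.66, 0.001]
force: [0.1, 0.1, -0.1]
grip_width: 0.28
grip_force: 0.0
```

```bash
python3 - <<'E'
from h import *
c=cap('wrist','w7');g=cv2.cvtColor(c['img'],cv2.COLOR_BGR2HSV)
for t in(0,.3,.6,.75,.9,1.05):
    u=np.array([.9929,-.119,0]);H=np.array([535,21.2,0])+186*u
    p=H-113.8*np.cos(.397+t)*u+[0,0,90+113.8*np.sin(.397+t)];v=np.array([.119,.9929,0])
    q=[proj(c,p+k*v) for k in(-28,0,28)]
    print(t,p.round(0),[tuple(x.round(0)) for x in q],[int(g[int(x[1]),int(x[0]),2]) if 0<=x[0]<640 and 0<=x[1]<480 else None for x in q])
m=cv2.inRange(g,(10,90,60),(32,255,255));n,l,st,ce=cv2.connectedComponentsWithStats(m)
print([(st[i],ce[i].round()) for i in range(1,n) if st[i,4]>150])
m=((g[:,:,2]<50)).astype(np.uint8);m[330:]=0;n,l,st,ce=cv2.connectedComponentsWithStats(m)
print([(st[i],ce[i].round()) for i in range(1,n) if st[i,4]>300])
print(ctrl.sense()['force'])
E
```

```text
0 [615.  12. 134.] [(np.float64(215.0), np.float64(257.0)), (np.float64(212.0), np.float64(222.0)), (np.float64(209.0), np.float64(184.0))] [149, 147, 146]
0.3 [633.   9. 163.] [(np.float64(231.0), np.float64(271.0)), (np.float64(228.0), np.float64(232.0)), (np.float64(225.0), np.float64(191.0))] [147, 148, 144]
0.6 [658.   6. 186.] [(np.float64(264.0), np.float64(283.0)), (np.float64(262.0), np.float64(242.0)), (np.float64(260.0), np.float64(197.0))] [139, 138, 135]
0.75 [673.   5. 194.] [(np.float64(287.0), np.float64(288.0)), (np.float64(286.0), np.float64(245.0)), (np.float64(284.0), np.float64(199.0))] [104, 133, 133]
0.9 [689.   3. 200.] [(np.float64(313.0), np.float64(292.0)), (np.float64(312.0), np.float64(248.0)), (np.float64(312.0), np.float64(201.0))] [110, 28, 28]
1.05 [706.   1. 203.] [(np.float64(341.0), np.float64(294.0)), (np.float64(341.0), np.float64(249.0)), (np.float64(342.0), np.float64(202.0))] [173, 177, 138]
[(array([310, 159,  35,  25, 686], dtype=int32), array([328., 171.])), (array([  28,  183,   59,   44, 1488], dtype=int32), array([ 57., 203.])), (array([ 422,  213,   72,   68, 2270], dtype=int32), array([456., 242.]))]
[(array([ 109,    0,  108,   85, 1565], dtype=int32), array([183.,  55.])), (array([209,  84,  58,  32, 641], dtype=int32), array([233.,  93.])), (array([159, 121,  52,  96, 474], dtype=int32), array([174., 163.])), (array([ 297,  182,   28,  109, 2298], dtype=int32), array([311., 235.])), (array([465, 254,  43,  40, 559], dtype=int32), array([479., 267.])), (array([269, 284,  15,  46, 471], dtype=int32), array([278., 311.])), (array([344, 285,  15,  45, 475], dtype=int32), array([349., 310.])), (array([234, 298,  27,  32, 523], dtype=int32), array([248., 314.])), (array([366, 298,  27,  32, 511], dtype=int32), array([379., 314.]))]
[-0.80461774  0.40904239 -1.75635759]
```

```bash
python3 -c "
from rig import ctrl
print(ctrl.finish_job())"
```

```text
the job is handed in; nothing more can be done
None
```

I handed the job in at about 17.5 s: the nut was backed off about 120° (within the thread's limit on the given start heights), the bolt came free and dropped down, and the lid stands open at about 0.9 rad. Hand-in gave no verdict; the lid angle is from the last wrist image, the bolt was last checked before the lid was raised, and I did not look at the cups or timer again.

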